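# Put the sharpening stone and scraper away in the sloping bench tray

## Robot

A 7-joint arm with a two-finger parallel gripper is mounted at the origin on the work surface. World frame = base frame: x ahead of the robot, y to its left, z up, the work surface at z = 0. Lengths are in m, angles in rad, forces in N, time in s.
With the tool pointing down it reaches from about 0.4 to 0.9 m from the base axis. Payload 5.6 kg.
Tool frame: the origin (TCP) lies midway between the tips of the shut fingers; the grasp point (between the pads) lies 19 mm behind it; z points along the fingers, y is the line along which they close (so a half turn about z gives the same grasp; the last joint's range is limited). The gripper opens to 92 mm and grips with 3 to 60 N. Pads are 20 mm wide; open, the fingers measure 128 mm over their backs; the gripper's body (75 mm by 189 mm) begins 69 mm behind the grasp point.
Start: joints at [1.305, 0.468, -0.012, 1.603, 0.006, 1.071, -0.056], TCP at [0.144, -0.634, 0.215] pointing down, gripper open.
Joint ranges: [-2.53, 2.53], [-0.31, 2.02], [-1.57, 1.55], [0.28, 2.44], [-1.29, 4.43], [0.15, 1.84], [-2.92, 2.92]. Speed limits (rad/s): [2.57, 2.57, 3.14, 3.14, 3.14, 3.14, 3.14].

## Interface

Orientations are given as a unit quaternion [w, x, y, z].
In Python, from station import telemetry, viewer, ticket gives the robot as it stands.
- The arm moves only by the shell command python3 -m creep 'ROWS' [FORCE]. ROWS is JSON, a list of rows, each a list of 3 entries, a list of its own where there are three numbers: the shift along the tool's x, y, z each as a share of 40 mm, from -1 to 1, then the turn, a rotation vector about the tool's x, y, z each as a share of 5 degrees, from -1 to 1, then the opening, from 0 (shut) to 1 (fully open). A call has 1 to 20 rows; each row shifts and turns the commanded pose from where the row before left it, along the tool's axes as they then stand; what a row does not reach is not made up. A row lasts 1/12 s, in which the tool goes at most 41.7 mm and 7.16 degrees, less where a joint would pass 70% of its speed; a pose out of reach is approached as far as the arm can. A call with a number of a shift or a turn outside -1 to 1 is refused whole. A call with a gripper value outside its range is refused whole. The fingers move at their own pace and stop on an object; FORCE is the grip in N (left out, the last holds). Time passes only in rows, so rows that do not move let the fingers close. It gives the time, the measured TCP pose, the force, the opening and the grip force at its end, in the units of the state.
- telemetry.sense(): the state, without advancing time (a new reading comes with each control period).
- viewer.read_camera(name): name is "scene" or "top" or "wrist"; returns a dict with "pixels" (384x512x3 uint8, red, green, blue), "fx", "fy", "cx", "cy" (pixels), "distortion" ([k1, k2, p1, p2, k3] as OpenCV has them; the pictures are not rectified), "world_from_camera" (4x4, takes a point from camera to world coordinates). Camera axes: x right, y up, looking along -z (the intrinsics and any distortion apply to the point x, -y, -z); pixel columns grow to the right and rows downward; lengths in m; the calibration is good to about 2 mm. A picture is of the moment at which its call begins. There is no depth.
- ticket.hand_in(): hands the job in; it is judged then, once.
The state is a dict: "t": time; "joint_positions": joint angles; "dq": joint speeds; "joint_torque": joint torques, N m; "ee_pos": TCP position; "tool_rot": TCP orientation; "wrist_force": force on the tool from outside, world axes, zero at the start; "moment": the same for the moment, N m; "gripper_width": opening from 0.0 (shut) to 1.0 (fully open); "gripper_force": force on a finger pad.
Only numpy, scipy, OpenCV 4.12 (cv2) and the standard library are available. Lean on these libraries where they do the work, as an engineer would, in place of code of your own. Each camera call takes 0.05 s, during which the arm holds its last target. There are 200 camera calls.

## Task

Put the sharpening kit away in the sloping blue tray on the bench: seat the orange-and-white sharpening stone flat and square in its close-fitting rectangular pocket, and lay the red-handled scraper flat in the T-shaped compartment above it, with the blade in the wide end. Lay each one in place rather than letting it drop, and leave the other things on the bench where they are.

Things in the scene. Friction and masses are not known exactly. Their poses are not given: they have to be found in the camera images.
- tray: Fixed blue tray, 163 (x) by 224 (y) mm, on a stand, sloping 25 degrees towards the robot; place and yaw vary. Origin: its middle, on the plane of the white compartment floors, 48 mm above the bench. x up the slope (away from the robot), y along the tray (robot's left), z square out of the tray, leaning 25 degrees back to the robot. All walls end at z = 10 mm, the far one 0.09 m high.
- stone_pocket (a point): Centre of the floor of the stone's pocket, in the lower half of the tray (tray x = -46 mm, y = 0); axes as the tray's. The pocket is a rectangle 55 mm (tray x) by 155 mm (tray y), 10 mm deep.
- scraper_slot (a point): Where the scraper's origin belongs, on the floor of the T-shaped compartment in the upper half of the tray (tray x = 31.5 mm, y = 0); axes as the tray's. From here the wide end, for the blade, is 76 mm wide (tray x) from y = +11 to +104 mm; the narrow end, for the handle, 40 mm wide from y = -104 to +11 mm; both centred on x = 0, 10 mm deep.
- stone: Loose sharpening stone, a block 150 x 50 x 28 mm, lower half white, upper half orange, 0.33 to 0.57 kg, flat on the bench. Origin: centre of its underside; x along its length, z up; ends alike. Seated, its origin is at stone_pocket, its length along tray y; it stands 18 mm above the walls, so fingers holding its top 14 mm clear them.
- scraper: Loose scraper, 200 mm long, 0.17 kg, flat on the bench. Origin: mid-length, at its underside; x towards the blade, z up. Red handle 28 mm wide and high, x = -100 to 15 mm; neck 22 wide, 14 high, to x = 40; steel blade 3 mm thick, level with the underside, 50 wide from x = 15 to 55, 70 wide from 55 to 100. Put away, its x (blade) points along tray +y.
- scraper_grip (a point): Point on the scraper's handle to grip, near its centre of mass: x = -12 mm from the scraper's origin, on its middle line, 21 mm above its underside. Grip across the 28 mm width with the fingertips only on the upper 14 mm of the handle, so that they stay clear of the compartment walls (10 mm).
- tape: Bystander: roll of yellow tape standing flat, 90 mm across, 48 mm high. Origin: centre of its underside.
- oil: Bystander: green oil bottle, 56 mm across, 130 mm high. Origin: centre of its underside.
- offcut: Bystander: pale wood offcut, 100 x 70 x 45 mm. Origin: centre of its underside.
- mug: Bystander: blue mug, 84 mm across, 90 mm high. Origin: centre of its underside.
- hammer: Bystander: hammer lying on the bench, about 280 mm long, at the right-hand side. Origin: under its middle.
- tin: Bystander: bare steel tin, 80 mm across, 90 mm high, beyond the tray to the right. Origin: centre of its underside.
Mind the look-alikes: they are no part of the job. Of the things like the stone, leave any that is pink; of the rest the smaller one is meant.

How it is judged:
By the outcome, as a careful person would: the job done as asked, in the order asked, and still so for the second after the job is handed in, with the robot touching nothing.
It also fails if it takes over 69 s, if anything falls off the work surface, if the arm or the gripper's body presses on something with over 40 N, if the wrist force passes 120 N, or if a joint passes its speed limit or range.

## Working session

There is one attempt and no reset: what is moved stays moved. The work goes in short steps, Python scripts to look and compute and a shell command to move; the robot and the scene stay as the last step left them, time stands still between calls to the robot, and variables do not carry over. Pictures are saved under pics/ and viewed, at most 10 in all, crops included, and the job is handed in when it is done.

```bash
ls; mkdir -p pics; python3 - <<'E'
from station import telemetry, viewer
import cv2, pickle,numpy as np
np.set_printoptions(precision=4,suppress=True)
for n in ["scene","top"]:
    c=viewer.read_camera(n); pickle.dump(c,open(f"{n}0.pkl","wb"))
    print(n,c["fx"],c["cx"],c["cy"],c["distortion"]);print(np.array(c["world_from_camera"]))
    p=cv2.cvtColor(c["pixels"],cv2.COLOR_RGB2BGR)
    cv2.imwrite(f"pics/{n}0.png",cv2.resize(p,(800,600),interpolation=cv2.INTER_CUBIC))
print(telemetry.sense())
E
```

```text
pics
scene 451.5523412892775 253.5008876021248 194.55212685045345 [-0.173  0.     0.     0.     0.   ]
[[-0.5761 -0.7     0.422   1.0895]
 [ 0.8173 -0.4854  0.3105  0.461 ]
 [-0.0125  0.5238  0.8518  1.301 ]
 [ 0.      0.      0.      1.    ]]
top 477.2658094062545 252.05248048263005 184.72032605942917 [-0.0807  0.      0.      0.      0.    ]
[[ 0.0297  0.9789 -0.2022  0.0972]
 [-0.9996  0.0294 -0.0046  0.0149]
 [ 0.0015  0.2023  0.9793  1.9339]
 [ 0.      0.      0.      1.    ]]
{'t': 0.1, 'joint_positions': array([ 1.305 ,  0.4683, -0.0116,  1.6035,  0.006 ,  1.0714, -0.0563]), 'dq': array([-0.0015, -0.0011, -0.0012, -0.0034, -0.0005, -0.0004,  0.0014]), 'joint_torque': array([  0.0007, -52.1646,  -0.0125, -24.4364,  -0.0568,   0.0141,
         0.    ]), 'ee_pos': array([ 0.1434, -0.6335,  0.2137]), 'tool_rot': array([-0.0008,  0.9938,  0.1111, -0.0002]), 'wrist_force': array([ 0.493 ,  0.5727, -0.1021]), 'moment': array([-0.0082, -0.0658,  0.0445]), 'gripper_force': 0.0, 'gripper_width': 0.9976003412991062}
```

View pics/scene0.png

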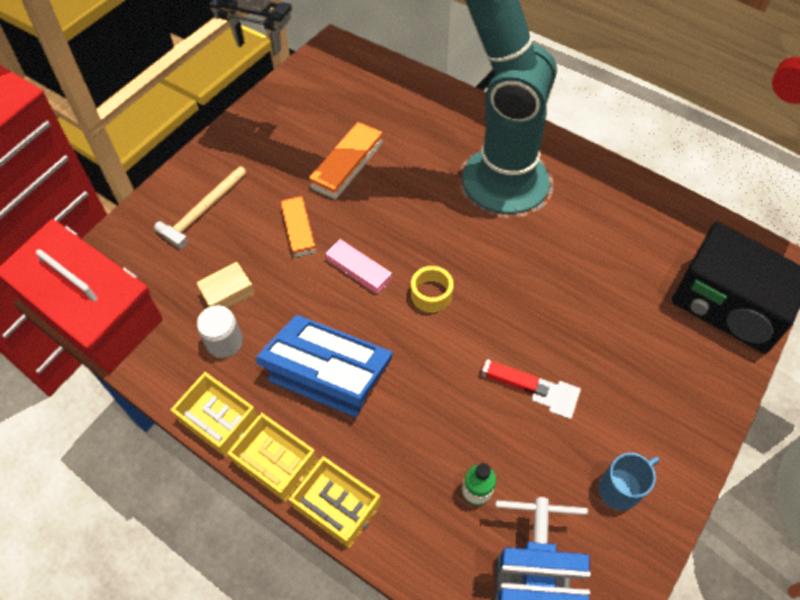

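View pics/top0.png

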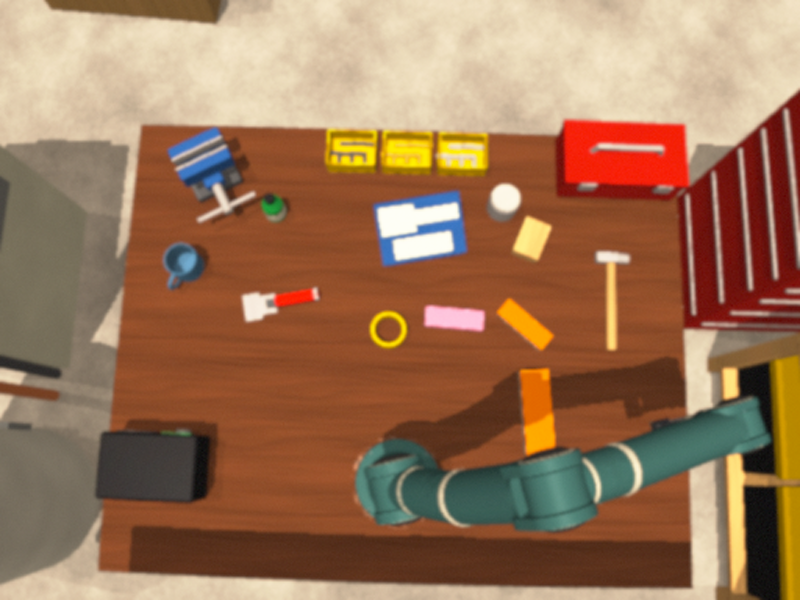

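The scene shot shows the stone-like blocks: big orange (scene 346,160; top 537,410), smaller orange (scene 298,226; top 525,324), pink (scene 358,266; top 455,318). The smaller orange one fits, because pink is excluded and it is the smaller of the other two. The scraper is at top (280,302) and the tray at top (420,228).

```bash
cat > h.py <<'E'
import numpy as np, cv2, pickle
from scipy.spatial.transform import Rotation as R
np.set_printoptions(precision=4,suppress=True)
def rays(c,uv):
    K=np.array([[c["fx"],0,c["cx"]],[0,c["fy"],c["cy"]],[0,0,1]])
    p=cv2.undistortPoints(np.float64(uv).reshape(-1,1,2),K,np.float64(c["distortion"])).reshape(-1,2)
    T=np.array(c["world_from_camera"]); d=np.c_[p[:,0],-p[:,1],-np.ones(len(p))]@T[:3,:3].T
    return T[:3,3],d/np.linalg.norm(d,axis=1)[:,None]
def plane(c,uv,z):
    o,d=rays(c,uv); return o+d*((z-o[2])/d[:,2])[:,None]
def tri(c1,uv1,c2,uv2):
    out=[]
    o1,D1=rays(c1,uv1);o2,D2=rays(c2,uv2)
    for a,b in zip(D1,D2):
        s=np.linalg.lstsq(np.c_[a,-b],o2-o1,rcond=None)[0]
        p,q=o1+s[0]*a,o2+s[1]*b; out.append(np.r_[(p+q)/2,np.linalg.norm(p-q)])
    return np.array(out)
def mask(c,lo,hi,box=None):
    m=cv2.inRange(cv2.cvtColor(c["pixels"],cv2.COLOR_RGB2HSV),lo,hi)
    if box: k=np.zeros_like(m);x0,y0,x1,y1=box;k[y0:y1,x0:x1]=255;m&=k
    return m
def blobs(m,amin=30):
    cs=[k for k in cv2.findContours(m,cv2.RETR_EXTERNAL,cv2.CHAIN_APPROX_NONE)[0] if cv2.contourArea(k)>amin]
    return sorted(cs,key=cv2.contourArea,reverse=True)
def snap(name,f):
    from station import viewer
    c=viewer.read_camera(name); pickle.dump(c,open(f+".pkl","wb")); return c
E
python3 - <<'E'
from h import *
S=pickle.load(open("scene0.pkl","rb"));T=pickle.load(open("top0.pkl","rb"))
def box(a): return [int(v*.64) for v in a]
def show(nm,lo,hi,bs,bt):
    r=[]
    for c,b in((S,bs),(T,bt)):
        k=blobs(mask(c,lo,hi,box(b)),20)
        for q in k[:2]:
            rc=cv2.minAreaRect(q);M=cv2.moments(q);ce=(M["m10"]/M["m00"],M["m01"]/M["m00"]);print(nm,cv2.contourArea(q),np.array(rc[0]),np.array(ce),rc[1],rc[2])
            r.append((ce,cv2.boxPoints(rc)))
    return r
a=show("orange",(5,150,120),(22,255,255),(270,185,325,270),(485,290,565,355))
print(tri(S,[a[0][0]],T,[a[1][0]])); 
P=plane(T,a[1][1],.028);print(P,np.linalg.norm(np.diff(P,axis=0),axis=1))
P=plane(S,a[0][1],.028);print(P)
a=show("red",(0,150,80),(5,255,255),(470,350,560,400),(260,280,330,315))
print(tri(S,[a[0][0]],T,[a[1][0]])); 
P=plane(T,a[1][1],.028);print(P,P.mean(0))
a=show("white",(0,0,150),(179,70,255),(255,310,395,400),(370,195,468,262))
if len(a)>=4:
  for i in(0,1):print(tri(S,[a[i][0]],T,[a[2+i][0]]))
a=show("blue",(100,120,40),(130,255,255),(250,310,400,415),(365,185,475,270))
a=show("blade",(0,0,110),(179,70,255),(535,370,590,420),(235,285,280,325))
print(tri(S,[a[0][0]],T,[a[1][0]]),plane(T,[a[1][0]],.003))
c=[S["pixels"][110:200,170:260],T["pixels"][180:270,290:380]]
cv2.imwrite("pics/crop.png",cv2.cvtColor(np.hstack([cv2.resize(k,(400,400),interpolation=cv2.INTER_CUBIC) for k in c]),cv2.COLOR_RGB2BGR))
E
```

```text
orange 1788.5 [189.5 144.5] [189.013  145.3563] (53.0, 35.0) 90.0
orange 2038.0 [335.  205.5] [335.1443 205.5059] (40.99999237060547, 49.99999237060547) 90.0
[[ 0.4165 -0.317   0.0189  0.0003]]
[[ 0.4967 -0.2127  0.028 ]
 [ 0.5029 -0.4181  0.028 ]
 [ 0.3342 -0.4157  0.028 ]
 [ 0.3286 -0.2137  0.028 ]] [0.2055 0.1687 0.202 ]
[[ 0.3574 -0.4485  0.028 ]
 [ 0.2836 -0.3387  0.028 ]
 [ 0.4721 -0.1889  0.028 ]
 [ 0.541  -0.2892  0.028 ]]
red 333.0 [327.5 241.5] [327.2132 241.1441] (32.88768768310547, 12.016654968261719) 18.434947967529297
red 168.5 [187.7162 190.2973] [187.7854 190.2977] (8.055550575256348, 24.331050872802734) 80.53767395019531
[[0.462  0.2847 0.0187 0.0029]]
[[0.4663 0.3373 0.028 ]
 [0.4859 0.2401 0.028 ]
 [0.4531 0.233  0.028 ]
 [0.4336 0.3298 0.028 ]] [0.4597 0.285  0.028 ]
white 681.0 [204.4483 233.3793] [209.8524 235.5179] (66.1075439453125, 15.969799041748047) 21.801406860351562
white 413.0 [214.569  219.3276] [214.952  219.6538] (47.72370910644531, 10.213245391845703) 21.801406860351562
white 741.5 [267.23 138.61] [263.3898 138.8953] (19.940410614013672, 53.457279205322266) 81.8698959350586
white 514.5 [270.3514 156.6081] [270.2783 156.6955] (14.467108726501465, 39.291351318359375) 80.53767395019531
[[ 0.6743 -0.0156  0.0661  0.0032]]
[[ 0.6092 -0.0476  0.0349  0.0003]]
blue 3085.0 [205.426  231.8225] [206.8959 232.6118] (78.43445587158203, 46.886619567871094) 22.380136489868164
blue 199.5 [282.408 152.744] [287.2055 148.619 ] (20.92959976196289, 28.97944450378418) 79.69515228271484
blue 152.5 [266.5001 129.    ] [276.7082 127.5803] (6.573841094970703, 53.334930419921875) 82.87498474121094
blade 433.5 [355.5 253.5] [356.9458 253.8066] (27.195587158203125, 20.871028900146484) 18.434947967529297
blade 253.0 [165.5385 195.1923] [164.722  195.5758] (16.669872283935547, 19.807729721069336) 78.69007110595703
[[0.4396 0.3821 0.003  0.0006]] [[0.4395 0.3824 0.003 ]]
```

View pics/crop.png

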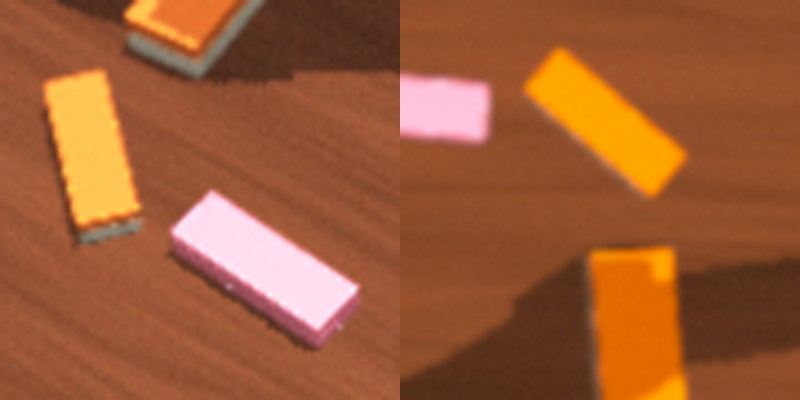

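The crop confirms the small orange block: it is shorter and narrower than the big one beside it, with a white lower half, at left crop (93,150) and right crop (605,122). I'll tighten the masks next.

```bash
python3 - <<'E'
from h import *
from station import telemetry
S=pickle.load(open("scene0.pkl","rb"));T=pickle.load(open("top0.pkl","rb"))
def box(a): return [int(v*.64) for v in a]
r=[]
for c,b in((S,(270,185,325,270)),(T,(485,290,565,355))):
    q=blobs(mask(c,(8,170,190),(28,255,255),box(b)))[0]
    M=cv2.moments(q);ce=(M["m10"]/M["m00"],M["m01"]/M["m00"]);P=plane(c,cv2.boxPoints(cv2.minAreaRect(q)),.028)
    r.append(ce);print(cv2.contourArea(q),ce,plane(c,[ce],.028));print(P,np.linalg.norm(np.diff(P,axis=0),axis=1))
    g=plane(c,q.reshape(-1,2),.028)[:,:2];rc=cv2.minAreaRect((g*1000).astype(np.float32));print(rc)
print("tri",tri(S,[r[0]],T,[r[1]]))
s=telemetry.sense();w=snap("wrist","w0")
print(w["fx"],w["cx"],w["cy"],w["distortion"])
q=s["tool_rot"];Rt=R.from_quat(q,scalar_first=True).as_matrix();print(Rt)
A=np.array(w["world_from_camera"]);print(Rt.T@A[:3,:3],Rt.T@(A[:3,3]-s["ee_pos"]))
E
```

```text
465.5 (190.06229860365198, 142.71070533476546) [[ 0.4099 -0.3162  0.028 ]]
[[ 0.3796 -0.3959  0.028 ]
 [ 0.3353 -0.361   0.028 ]
 [ 0.4374 -0.2408  0.028 ]
 [ 0.479  -0.2742  0.028 ]] [0.0564 0.1578 0.0534]
((408.330810546875, -318.29803466796875), (156.8999481201172, 54.115318298339844), 50.49260330200195)
494.0 (335.6082995951417, 206.93421052631578) [[ 0.4091 -0.3172  0.028 ]]
[[ 0.4368 -0.2385  0.028 ]
 [ 0.4817 -0.2748  0.028 ]
 [ 0.3816 -0.3961  0.028 ]
 [ 0.3375 -0.3595  0.028 ]] [0.0578 0.1573 0.0573]
((409.4165344238281, -317.229736328125), (156.9029083251953, 57.58708190917969), 50.643062591552734)
tri [[ 0.4092 -0.3173  0.0265  0.0004]]
268.0672221954218 253.32859400107512 191.04113959417919 [-0.0493  0.      0.      0.      0.    ]
[[ 0.9753  0.2209 -0.0005]
 [ 0.2209 -0.9753  0.0015]
 [-0.0001 -0.0016 -1.    ]]
[[-0.0004  0.9591  0.2831]
 [ 1.      0.0007 -0.0011]
 [-0.0012  0.2831 -0.9591]] [ 0.0797  0.0003 -0.1701]
```

```bash
cat >> h.py <<'E'
def trayR(yaw,slope=25):
    return R.from_euler("z",yaw,degrees=True).as_matrix()@R.from_euler("y",-slope,degrees=True).as_matrix()
def toolR(Rt):  # tool x=tray y, tool y=tray x, tool z=-tray z
    return np.c_[Rt[:,1],Rt[:,0],-Rt[:,2]]
def downR(a):   # tool x at world angle a deg, tool z down
    a=np.radians(a);x=np.array([np.cos(a),np.sin(a),0]);z=np.array([0,0,-1.]);return np.c_[x,np.cross(z,x),z]
def go(p,Rg,s=None):
    from station import telemetry
    s=s or telemetry.sense();R0=R.from_quat(s["tool_rot"],scalar_first=True).as_matrix()
    d=np.asarray(p)-s["ee_pos"];t=R.from_matrix(R0.T@Rg).as_rotvec(degrees=True)/5
    print("t",s["t"],"at",s["ee_pos"],"F",s["wrist_force"],"w",s["gripper_width"],s["gripper_force"])
    print("shift first (old axes)/40mm",R0.T@d/.04," turn/5deg",t," shift after turn (new axes)",Rg.T@d/.04)
E
python3 - <<'E'
from h import *
Rt=trayR(8.5);go(np.array([.645,-.035,.048])+.17*Rt[:,2],toolR(Rt))
print(Rt)
E
```

```text
t 0.15 at [ 0.1434 -0.6335  0.2139] F [-0.2934  0.0681 -0.2364] w 1.002257573334106 0.0
shift first (old axes)/40mm [ 13.743  -11.9576   0.3097]  turn/5deg [ -4.0375   3.7266 -16.8563]  shift after turn (new axes) [12.9456 11.4911  5.6847]
[[ 0.8964 -0.1478 -0.418 ]
 [ 0.134   0.989  -0.0625]
 [ 0.4226  0.      0.9063]]
```

```bash
python3 -m creep '[[[0.69,-0.6,0],[0,0,0],1],[[0.69,-0.6,0],[0,0,0],1],[[0.69,-0.6,0],[0,0,0],1],[[0.69,-0.6,0],[0,0,0],1],[[0.69,-0.6,0],[0,0,0],1],[[0.69,-0.6,0],[0,0,0],1],[[0.69,-0.6,0],[0,0,0],1],[[0.69,-0.6,0],[0,0,0],1],[[0.69,-0.6,0],[0,0,0],1],[[0.69,-0.6,0],[0,0,0],1],[[0.69,-0.6,0],[0,0,0],1],[[0.69,-0.6,0],[0,0,0],1],[[0.69,-0.6,0],[0,0,0],1],[[0.69,-0.6,0],[0,0,0],1],[[0.69,-0.6,0],[0,0,0],1],[[0.69,-0.6,0],[0,0,0],1],[[0.69,-0.6,0],[0,0,0],1],[[0.69,-0.6,0],[0,0,0],1],[[0.69,-0.6,0],[0,0,0],1],[[0.69,-0.6,0],[0,0,0],1]]'
python3 -m creep '[[[0,0,0],[-0.22,0.2,-0.93],1],[[0,0,0],[-0.22,0.2,-0.93],1],[[0,0,0],[-0.22,0.2,-0.93],1],[[0,0,0],[-0.22,0.2,-0.93],1],[[0,0,0],[-0.22,0.2,-0.93],1],[[0,0,0],[-0.22,0.2,-0.93],1],[[0,0,0],[-0.22,0.2,-0.93],1],[[0,0,0],[-0.22,0.2,-0.93],1],[[0,0,0],[-0.22,0.2,-0.93],1],[[0,0,0],[-0.22,0.2,-0.93],1],[[0,0,0],[-0.22,0.2,-0.93],1],[[0,0,0],[-0.22,0.2,-0.93],1],[[0,0,0],[-0.22,0.2,-0.93],1],[[0,0,0],[-0.22,0.2,-0.93],1],[[0,0,0],[-0.22,0.2,-0.93],1],[[0,0,0],[-0.22,0.2,-0.93],1],[[0,0,0],[-0.22,0.2,-0.93],1],[[0,0,0],[-0.22,0.2,-0.93],1],[[0,0,0],[0,0,0],1],[[0,0,0],[0,0,0],1]]'
python3 - <<'E'
from h import *
w=snap("wrist","wt1")
cv2.imwrite("pics/wt1.png",cv2.cvtColor(w["pixels"],cv2.COLOR_RGB2BGR))
Rt=trayR(8.5);go(np.array([.645,-.035,.048])+.17*Rt[:,2],toolR(Rt))
E
```

```text
t: 1.82
ee_pos: [0.5765, -0.0424, 0.2144]
tool_rot: [0.0, 0.994, 0.111, -0.0]
wrist_force: [0.5, -0.1, -0.2]
gripper_width: 0.997
gripper_force: 0.0
t: 3.48
ee_pos: [0.5756, -0.0446, 0.2143]
tool_rot: [0.139, 0.644, 0.736, 0.158]
wrist_force: [0.1, 0.2, -0.4]
gripper_width: 1.002
gripper_force: 0.0
t 3.5333 at [ 0.5759 -0.0442  0.2145] F [0.1076 0.5628 0.3581] w 0.9949877554545286 0.0
shift first (old axes)/40mm [-0.0271 -0.177   0.2621]  turn/5deg [-0.127   0.0833 -0.1466]  shift after turn (new axes) [-0.0268 -0.1803  0.26  ]
```

View pics/wt1.png

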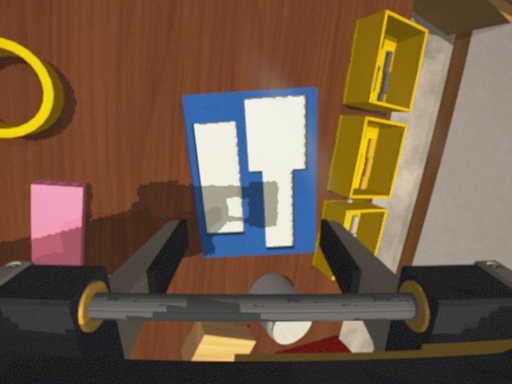

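Wrist view: the tray rim corners are near (184,95), (316,87), (326,250) and (205,257). The pocket floor spans (195,122)–(243,235), and the T compartment is to its right with the wide end at the top. I'll take a second view for height.

```bash
python3 -m creep '[[[-0.5,-0.6,0],[0,0,0],1],[[-0.5,-0.6,0],[0,0,0],1],[[-0.5,-0.6,0],[0,0,0],1],[[0,0,0],[0,0,0],1],[[0,0,0],[0,0,0],1]]'
python3 - <<'E'
from h import *
w=snap("wrist","wt2");v=pickle.load(open("wt1.pkl","rb"))
cv2.imwrite("pics/wt2.png",cv2.cvtColor(np.hstack([w["pixels"],v["pixels"]]),cv2.COLOR_RGB2BGR))
import itertools
C=[]
for c in (v,w):
    m=mask(c,(95,80,25),(130,255,255))|mask(c,(0,0,140),(179,60,255)) # blue + white
    b=mask(c,(95,120,25),(130,255,255))
    k=max(blobs(b,1000),key=cv2.contourArea);h=cv2.convexHull(k)
    e=.02
    ap=cv2.approxPolyDP(h,e*cv2.arcLength(h,True),True).reshape(-1,2)
    # refine: fit lines to hull contour points
    print("area",cv2.contourArea(k),ap.tolist());C.append((ap,k))
    fl=np.zeros_like(b);cv2.fillPoly(fl,[h],255)
    wm=cv2.inRange(c["pixels"],(110,110,100),(255,255,255))&fl
    for q in blobs(wm,300)[:3]:
        a=cv2.approxPolyDP(q,3,True).reshape(-1,2);print("white",cv2.contourArea(q),a.tolist())
E
```

```text
t: 3.95
ee_pos: [0.5184, -0.1139, 0.1845]
tool_rot: [0.139, 0.644, 0.735, 0.158]
wrist_force: [-0.8, 0.1, 0.5]
gripper_width: 0.998
gripper_force: 0.0
area 11928.5 [[269, 91], [314, 163], [313, 251], [204, 256], [183, 96]]
white 5615.0 [[246, 98], [248, 170], [262, 172], [265, 245], [292, 245], [292, 170], [305, 168], [305, 148], [273, 96]]
white 4285.5 [[235, 121], [193, 125], [208, 232], [243, 231]]
area 14817.0 [[380, 33], [368, 211], [253, 217], [241, 41]]
white 7063.0 [[367, 42], [312, 44], [305, 48], [306, 124], [320, 125], [320, 207], [346, 203], [349, 125], [364, 120]]
white 4988.0 [[293, 70], [250, 73], [258, 191], [295, 190]]
```

View pics/wt2.png

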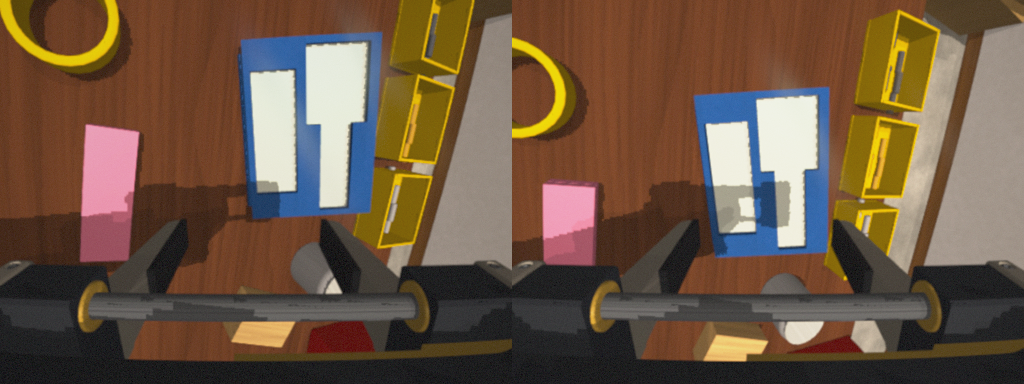

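Left half (view 2): pocket floor (250,72)–(296,191), T wide end (306,45)–(368,122), rim right edge (381,35)–(370,211). The blue mask is weakened by glare and shadow, so I'll fit the edges from intensity profiles.

```bash
cat >> h.py <<'E'
def edge(c,a,b,chan,r=6,n=25):
    """sub-pixel line through an edge near segment ab; returns homogeneous line in ideal pixels"""
    I=c["pixels"].astype(np.float32);f=cv2.GaussianBlur(I[...,0] if chan=="w" else I[...,2]-I[...,0],(0,0),.8)
    a,b=np.float64(a),np.float64(b);t=(b-a)/np.linalg.norm(b-a);nrm=np.array([-t[1],t[0]]);o=np.arange(-r,r+.01,.25);P=[]
    for s in np.linspace(0.05,.95,n):
        q=a+(b-a)*s+o[:,None]*nrm;pr=cv2.remap(f,q[:,0].astype(np.float32)[None],q[:,1].astype(np.float32)[None],cv2.INTER_LINEAR)[0]
        g=np.abs(np.gradient(pr));g[g<.5*g.max()]=0
        i=np.argmax(g);w=slice(max(i-4,0),i+5);P.append(a+(b-a)*s+nrm*np.average(o[w],weights=g[w]))
    K=np.array([[c["fx"],0,c["cx"]],[0,c["fy"],c["cy"]],[0,0,1]])
    U=cv2.undistortPoints(np.array(P).reshape(-1,1,2),K,np.float64(c["distortion"]),P=K)
    vx,vy,x,y=cv2.fitLine(U.astype(np.float32),cv2.DIST_HUBER,0,.01,.001).ravel()
    L=np.cross([x,y,1],[x+vx,y+vy,1]);return L/np.linalg.norm(L[:2])
def X(l,m):
    p=np.cross(l,m);return p[:2]/p[2]
def ideal(c): return dict(c,distortion=np.zeros(5))
E
cat > tray.py <<'E'
from h import *
v=ideal(pickle.load(open("wt1.pkl","rb")));w=ideal(pickle.load(open("wt2.pkl","rb")))
V,W=[pickle.load(open(f"wt{i}.pkl","rb")) for i in(1,2)]
s1=dict(pl=((195,130),(208,228)),pr=((237,125),(243,228)),pt=((198,123),(232,121)),pb=((212,233),(240,232)),
 wl=((246,102),(248,166)),wr=((305,102),(305,160)),wt=((250,98),(300,96)),nl=((263,180),(265,240)),nr=((292,178),(292,240)),nb=((268,247),(290,246)),
 rl=((185,105),(202,245)),rr=((317,95),(321,215)),rt=((190,95),(310,88)),rb=((210,257),(300,254)))
s2=dict(pl=((250,78),(258,186)),pr=((295,75),(296,185)),pt=((255,72),(290,70)),pb=((262,192),(292,190)),
 wl=((306,52),(306,118)),wr=((368,48),(364,115)),wt=((312,45),(362,42)),nl=((320,132),(320,202)),nr=((349,130),(346,200)),nb=((324,207),(343,206)),
 rr=((381,45),(370,200)),rt=((250,40),(375,34)),rb=((258,217),(365,212)))
E1={k:edge(V,*s,"r" if k[0]=="r" else "w") for k,s in s1.items()}
E2={k:edge(W,*s,"r" if k[0]=="r" else "w") for k,s in s2.items()}
for n in ["pl pt","pr pt","pl pb","pr pb","wl wt","wr wt","nl nb","nr nb","rr rt","rr rb"]:
    a,b=n.split();u1,u2=X(E1[a],E1[b]),X(E2[a],E2[b])
    print(n,u1,u2,tri(v,[u1],w,[u2])[0])
E
python3 tray.py
```

```text
pl pt [192.7279 123.6947] [249.3902  71.1455] [0.5707 0.0202 0.0185 0.0002]
pr pt [235.2981 120.3741] [294.0309  68.4205] [0.6206 0.0307 0.0369 0.0004]
pl pb [206.7607 233.0814] [256.4104 192.2369] [ 0.6016 -0.1311  0.0172  0.0009]
pr pb [243.9778 231.0687] [295.7722 190.3325] [ 0.6502 -0.1216  0.0395  0.0003]
wl wt [243.7053  97.6468] [306.305   42.1229] [0.6238 0.0581 0.0498 0.001 ]
wr wt [305.2061  94.1507] [369.5984  38.3979] [0.6942 0.0725 0.0746 0.0002]
nl nb [265.5194 247.085 ] [319.5028 206.9859] [ 0.6764 -0.1382  0.0628  0.0006]
nr nb [292.9491 245.1169] [346.4394 206.175 ] [ 0.7187 -0.1358  0.0688  0.0005]
rr rt [317.442   85.4846] [386.0064  26.5115] [0.698  0.0819 0.0916 0.    ]
rr rb [315.2947 252.6033] [370.8658 212.5509] [ 0.7423 -0.1382  0.0918  0.0003]
```

Tray fix: the pocket's left edge gives z = 0.0178 (expected 0.017), the pocket length comes to 154.4 mm (155) and the rim to 0.0917 (0.0915). The tray is therefore at about (0.6515, -0.042, 0.0485) with yaw 11.35°, all consistent. Next is the stone.

```bash
python3 - <<'E'
from h import *
go([.409,-.317,.17],downR(50.6))
E
```

```text
t 4.0 at [ 0.5196 -0.1126  0.1853] F [0.4745 0.2776 0.8038] w 1.003070855900514 0.0
shift first (old axes)/40mm [-4.6923 -3.2794 -1.061 ]  turn/5deg [ 4.6117 -1.9889  9.279 ]  shift after turn (new axes) [-5.7032  1.1071  0.3817]
```

```bash
python3 -m creep '[[[0,0,0],[0.42,-0.18,0.84],1],[[0,0,0],[0.42,-0.18,0.84],1],[[0,0,0],[0.42,-0.18,0.84],1],[[0,0,0],[0.42,-0.18,0.84],1],[[0,0,0],[0.42,-0.18,0.84],1],[[0,0,0],[0.42,-0.18,0.84],1],[[0,0,0],[0.42,-0.18,0.84],1],[[0,0,0],[0.42,-0.18,0.84],1],[[0,0,0],[0.42,-0.18,0.84],1],[[0,0,0],[0.42,-0.18,0.84],1],[[0,0,0],[0.42,-0.18,0.84],1],[[-0.8,0.16,0.05],[0,0,0],1],[[-0.8,0.16,0.05],[0,0,0],1],[[-0.8,0.16,0.05],[0,0,0],1],[[-0.8,0.16,0.05],[0,0,0],1],[[-0.8,0.16,0.05],[0,0,0],1],[[-0.8,0.16,0.05],[0,0,0],1],[[-0.8,0.16,0.05],[0,0,0],1],[[0,0,0],[0,0,0],1],[[0,0,0],[0,0,0],1]]'
cat > st.py <<'E'
from h import *
import sys
c=snap("wrist",sys.argv[1])
for q in blobs(mask(c,(8,140,130),(28,255,255)),1000)[:3]:
    g=plane(c,q.reshape(-1,2),.028)[:,:2]*1000
    print(cv2.boundingRect(q),cv2.minAreaRect(g.astype(np.float32)))
go([.409,-.317,.17],downR(50.6))
E
python3 st.py ws1
```

```text
t: 5.67
ee_pos: [0.4135, -0.315, 0.1714]
tool_rot: [0.001, 0.903, 0.429, -0.0]
wrist_force: [0.8, 0.6, 0.1]
gripper_width: 1.001
gripper_force: 0.0
(0, 0, 512, 294) ((447.70587158203125, -319.2353210449219), (358.9045715332031, 680.0476684570312), 50.0514030456543)
(130, 320, 245, 41) ((254.93508911132812, -505.671630859375), (76.12787628173828, 377.0625305175781), 50.38801574707031)
(0, 220, 147, 56) ((160.13162231445312, -234.1821746826172), (70.52290344238281, 211.27520751953125), 44.89744186401367)
t 5.7167 at [ 0.4143 -0.3135  0.1715] F [ 0.8255  0.8521 -1.249 ] w 0.9993001066451278 0.0
shift first (old axes)/40mm [-0.1513 -0.0488  0.0379]  turn/5deg [0.0067 0.0032 0.0762]  shift after turn (new axes) [-0.1516 -0.0478  0.0379]
```

```bash
sed -i 's/(8,140,130)/(10,200,190)/' st.py; sed -i 's/^c=snap.*/import os\nf=sys.argv[1]\nc=pickle.load(open(f+".pkl","rb")) if os.path.exists(f+".pkl") else snap("wrist",f)/' st.py; python3 st.py ws1; python3 -c "
from h import *
c=pickle.load(open('ws1.pkl','rb'));cv2.imwrite('pics/ws1.png',cv2.cvtColor(c['pixels'],cv2.COLOR_RGB2BGR))"
```

```text
(230, 122, 45, 121) ((408.1116027832031, -319.5133972167969), (150.9417266845703, 50.834632873535156), 50.49209213256836)
t 5.7167 at [ 0.4143 -0.3135  0.1715] F [ 0.8255  0.8521 -1.249 ] w 0.9993001066451278 0.0
shift first (old axes)/40mm [-0.1513 -0.0488  0.0379]  turn/5deg [0.0067 0.0032 0.0762]  shift after turn (new axes) [-0.1516 -0.0478  0.0379]
```

View pics/ws1.png

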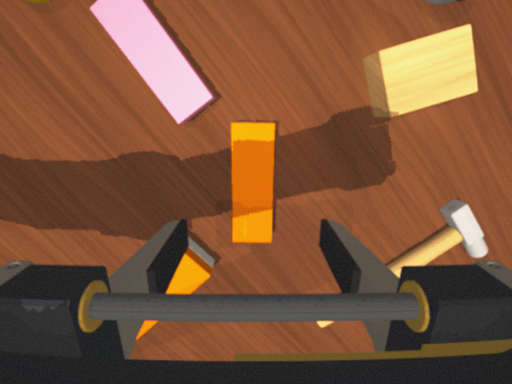

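The stone lies at px (231–275, 122–243) and measures 151 x 51 mm, so it is the right one; the big one is at lower left (185,280), clear of the fingers.

```bash
python3 - <<'E'
from h import *
go([.4083,-.319,.015],downR(50.5))
E
```

```text
t 5.7167 at [ 0.4143 -0.3135  0.1715] F [ 0.8255  0.8521 -1.249 ] w 0.9993001066451278 0.0
shift first (old axes)/40mm [-0.2    -0.0332  3.9129]  turn/5deg [0.0067 0.0032 0.0962]  shift after turn (new axes) [-0.2014 -0.0292  3.9129]
```

```bash
python3 -m creep '[[[-0.2,-0.03,0.5],[0,0,0.1],1],[[0,0,0.6],[0,0,0],1],[[0,0,0.6],[0,0,0],1],[[0,0,0.6],[0,0,0],1],[[0,0,0.6],[0,0,0],1],[[0,0,0.4],[0,0,0],1],[[0,0,0.2],[0,0,0],1],[[0,0,0],[0,0,0],1],[[0,0,0],[0,0,0],1]]'; python3 - <<'E'
from h import *
go([.4083,-.319,.015],downR(50.5))
E
```

```text
t: 6.47
ee_pos: [0.4081, -0.3188, 0.0315]
tool_rot: [0.0, 0.904, 0.427, -0.0]
wrist_force: [-0.4, -0.0, 0.2]
gripper_width: 0.997
gripper_force: 0.0
t 6.4667 at [ 0.4081 -0.3188  0.0315] F [-0.444  -0.0138  0.1905] w 0.9972499818359744 0.0
shift first (old axes)/40mm [-0.0006  0.0076  0.4129]  turn/5deg [-0.0006  0.0016  0.0129]  shift after turn (new axes) [-0.0006  0.0076  0.4129]
```

```bash
python3 -m creep '[[[0,0,0.2],[0,0,0],1],[[0,0,0.2],[0,0,0],1],[[0,0,0],[0,0,0],0.3],[[0,0,0],[0,0,0],0.3],[[0,0,0],[0,0,0],0.3],[[0,0,0],[0,0,0],0.3],[[0,0,0],[0,0,0],0.3],[[0,0,0],[0,0,0],0.3],[[0,0,0],[0,0,0],0.3],[[0,0,0],[0,0,0],0.3],[[0,0,0],[0,0,0],0.3],[[0,0,0],[0,0,0],0.3]]' 45
```

```text
t: 7.47
ee_pos: [0.4069, -0.3202, 0.0153]
tool_rot: [0.0, 0.905, 0.426, -0.0]
wrist_force: [-0.2, -0.2, 1.3]
gripper_width: 0.54
gripper_force: 45.0
```

```bash
python3 -m creep '[[[0,0,-0.2],[0,0,0],0.3],[[0,0,-0.5],[0,0,0],0.3],[[0,0,-0.7],[0,0,0],0.3],[[0,0,-0.7],[0,0,0],0.3],[[0,0,-0.7],[0,0,0],0.3],[[0,0,-0.7],[0,0,0],0.3],[[0,0,-0.7],[0,0,0],0.3],[[0,0,-0.5],[0,0,0],0.3],[[0,0,0],[0,0,0],0.3],[[0,0,0],[0,0,0],0.3]]'
python3 - <<'E'
from h import *
from station import telemetry
c=snap("wrist","wh1");cv2.imwrite("pics/wh1.png",cv2.cvtColor(c["pixels"],cv2.COLOR_RGB2BGR))
s=telemetry.sense();print(s["wrist_force"],s["moment"])
R0=R.from_quat(s["tool_rot"],scalar_first=True).as_matrix()
q=blobs(mask(c,(10,200,120),(28,255,255)),500)
for k in q[:2]:
    # cast on plane of stone top: tool z = -0.013
    o,d=rays(c,k.reshape(-1,2));o=R0.T@(o-s["ee_pos"]);d=d@R0
    g=(o+d*((-.013-o[2])/d[:,2])[:,None])*1000
    print(cv2.boundingRect(k),"x",g[:,0].min(),g[:,0].max(),"y",g[:,1].min(),g[:,1].max(),cv2.minAreaRect(g[:,:2].astype(np.float32)))
o=np.array([.6515,-.042,.0485]);Rt=trayR(11.35);p=o+Rt@[-.046,0,0]
print("TCP seated",p+Rt@[0,0,.015]);go(p+Rt@[0,0,.075],toolR(Rt))
E
```

```text
t: 8.3
ee_pos: [0.4064, -0.3198, 0.2032]
tool_rot: [0.0, 0.905, 0.426, -0.0]
wrist_force: [-0.4, 0.5, -4.6]
gripper_width: 0.537
gripper_force: 45.0
[-0.6058 -0.1591 -4.1211] [-0.017  -0.0693  0.0055]
(209, 117, 90, 178) x -42.64131990475241 76.94417766660366 y -24.507529751217614 26.905059895590128 ((17.229965209960938, 1.0578498840332031), (119.5937271118164, 51.297889709472656), 0.20340506732463837)
(135, 221, 57, 47) x -20.95887167699069 12.848615244420394 y -79.49479790659981 -39.10400364448432 ((-8.400430679321289, -57.43070983886719), (48.23292541503906, 14.84720230102539), 45.47993469238281)
TCP seated [ 0.6044 -0.0515  0.0427]
t 8.35 at [ 0.4057 -0.3193  0.2019] F [-0.6058 -0.1591 -4.1211] w 0.5412996282297143 44.99858736991882
shift first (old axes)/40mm [ 7.8364 -0.8291  2.6169]  turn/5deg [ -4.6975   2.2188 -10.0205]  shift after turn (new axes) [5.5867 3.9259 4.7244]
```

View pics/wh1.png

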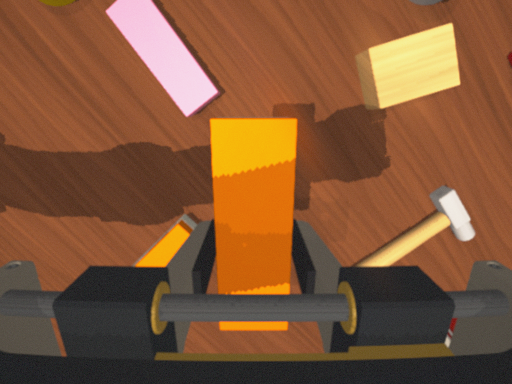

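The held stone is square to the tool: far end at row 117.5, near end at row 330. I'll use both ends for the offset in hand.

```bash
python3 - <<'E'
from h import *
from station import telemetry
c=pickle.load(open("wh1.pkl","rb"));s=telemetry.sense()
R0=R.from_quat(s["tool_rot"],scalar_first=True).as_matrix()
C=ideal(c)
E=[edge(c,*p,"w") for p in(((214,118),(294,118)),((222,331),(286,331)),((211,125),(215,215)),((297,125),(294,215)))]
L=[X(E[i],E[j]) for i in(0,1) for j in(2,3)];print(np.array(L))
o,d=rays(C,L);o=R0.T@(o-s["ee_pos"]);d=d@R0
g=(o+d*((-.013-o[2])/d[:,2])[:,None])*1000;print(g,g.mean(0))
E
```

```text
[[208.4027 117.3509]
 [297.5948 117.04  ]
 [220.6978 332.1583]
 [286.6242 332.1503]]
[[ 76.5782 -24.444  -13.    ]
 [ 76.7189  26.3858 -13.    ]
 [-74.583  -22.741  -13.    ]
 [-74.7539  25.3874 -13.    ]] [  0.99     1.1471 -13.    ]
```

```bash
python3 -m creep '[[[0,0,0],[-0.39,0.185,-0.835],0.3],[[0,0,0],[-0.39,0.185,-0.835],0.3],[[0,0,0],[-0.39,0.185,-0.835],0.3],[[0,0,0],[-0.39,0.185,-0.835],0.3],[[0,0,0],[-0.39,0.185,-0.835],0.3],[[0,0,0],[-0.39,0.185,-0.835],0.3],[[0,0,0],[-0.39,0.185,-0.835],0.3],[[0,0,0],[-0.39,0.185,-0.835],0.3],[[0,0,0],[-0.39,0.185,-0.835],0.3],[[0,0,0],[-0.39,0.185,-0.835],0.3],[[0,0,0],[-0.39,0.185,-0.835],0.3],[[0,0,0],[-0.39,0.185,-0.835],0.3],[[0.5,0.35,0],[0,0,0],0.3],[[0.8,0.57,0],[0,0,0],0.3],[[0.8,0.57,0],[0,0,0],0.3],[[0.8,0.57,0],[0,0,0],0.3],[[0.8,0.57,0],[0,0,0],0.3],[[0.8,0.57,0],[0,0,0],0.3],[[0.6,0.4,0],[0,0,0],0.3],[[0.46,0.3,0],[0,0,0],0.3]]'
python3 -m creep '[[[0,0,0.6],[0,0,0],0.3],[[0,0,0.8],[0,0,0],0.3],[[0,0,0.8],[0,0,0],0.3],[[0,0,0.8],[0,0,0],0.3],[[0,0,0.8],[0,0,0],0.3],[[0,0,0.6],[0,0,0],0.3],[[0,0,0.3],[0,0,0],0.3],[[0,0,0],[0,0,0],0.3],[[0,0,0],[0,0,0],0.3],[[0,0,0],[0,0,0],0.3]]'
cat > pl.py <<'E'
from h import *
o=np.array([.6515,-.042,.0485]);Rt=trayR(11.35);p=o+Rt@[-.046-.0011,-.001,.0153]
go(p,toolR(Rt))
E
python3 pl.py
```

```text
t: 10.02
ee_pos: [0.5005, -0.0704, 0.2675]
tool_rot: [0.136, 0.618, 0.757, 0.167]
wrist_force: [0.0, 0.4, -3.3]
gripper_width: 0.54
gripper_force: 45.0
t: 10.85
ee_pos: [0.5786, -0.0581, 0.0981]
tool_rot: [0.137, 0.619, 0.755, 0.167]
wrist_force: [-0.6, -0.5, -3.7]
gripper_width: 0.54
gripper_force: 45.0
t 10.85 at [ 0.5786 -0.0581  0.0981] F [-0.5961 -0.4743 -3.6832] w 0.540180279774224 44.99855697154999
shift first (old axes)/40mm [ 0.0103 -0.0093  1.5289]  turn/5deg [-0.0135 -0.0043  0.002 ]  shift after turn (new axes) [ 0.0109 -0.0111  1.5289]
```

```bash
python3 -m creep '[[[0,0,0.4],[0,0,0],0.3],[[0,0,0.4],[0,0,0],0.3],[[0,0,0.3],[0,0,0],0.3],[[0,0,0],[0,0,0],0.3],[[0,0,0],[0,0,0],0.3],[[0,0,0],[0,0,0],0.3]]'; python3 pl.py
python3 - <<'E'
from h import *
c=snap("wrist","wp1");t=snap("top","tp1")
a=cv2.resize(c["pixels"][60:360,130:380],(500,600),interpolation=cv2.INTER_CUBIC)
cv2.imwrite("pics/wp1.png",cv2.cvtColor(a,cv2.COLOR_RGB2BGR))
E
```

```text
t: 11.35
ee_pos: [0.5971, -0.0557, 0.0611]
tool_rot: [0.138, 0.619, 0.755, 0.167]
wrist_force: [0.8, 0.5, -3.8]
gripper_width: 0.541
gripper_force: 45.0
t 11.35 at [ 0.5971 -0.0557  0.0611] F [ 0.788   0.4974 -3.7716] w 0.5407486529850551 44.99873757362366
shift first (old axes)/40mm [ 0.0438 -0.0419  0.496 ]  turn/5deg [ 0.0104  0.0173 -0.0111]  shift after turn (new axes) [ 0.0431 -0.0414  0.4961]
```

View pics/wp1.png

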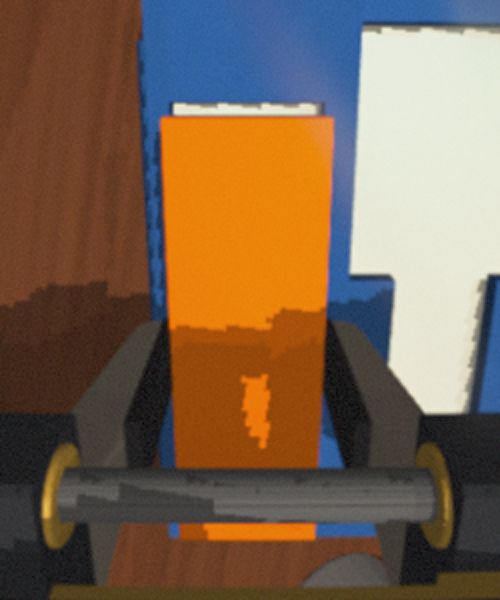

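Crop: the stone spans columns 162–333 and the white pocket end 172–325, so they are centred laterally within about 0.3 mm. Now the lengthwise check.

```bash
python3 - <<'E'
from h import *
from station import telemetry
c=pickle.load(open("wp1.pkl","rb"));s=telemetry.sense();print(s["ee_pos"])
R0=toolR(trayR(11.35));C=ideal(c)
A=np.array(c["world_from_camera"]);tcp=A[:3,3]-R0@[.0797,.0003,-.1701];print("tcp from cam",tcp)
def pt(u,z):
    o,d=rays(C,[u]);o=R0.T@(o-tcp);d=d@R0;return (o+d*((z-o[2])/d[:,2])[:,None])[0]*1000
st=edge(c,(214,118.5),(294,118.5),"r");pk=edge(c,(218,111.5),(290,111.5),"w",4)
vl=np.array([1,0,-253.]);print(pt(X(st,vl),-.013),[pt(X(pk,vl),z) for z in(.025,.035)], X(st,vl),X(pk,vl))
for a in (170,215): print(0)
l=edge(c,(213,125),(216,200),"r");r=edge(c,(296,125),(293,200),"r")
hl=np.array([0,1,-130.]);print("stone sides",pt(X(l,hl),-.013),pt(X(r,hl),-.013))
h2=np.array([0,1,-113.5]);I=c["pixels"][113,205:300,0];print(I.tolist())
E
python3 pl.py
```

```text
[ 0.5973 -0.0556  0.0612]
tcp from cam [ 0.5967 -0.0557  0.0609]
[ 76.23     0.1292 -13.    ] [array([79.9636,  0.093 , 25.    ]), array([79.9771,  0.0824, 35.    ])] [253.     117.7571] [253.     110.9605]
0
0
stone sides [ 69.4856 -24.517  -13.    ] [ 69.4459  24.9966 -13.    ]
[55, 45, 49, 50, 44, 49, 55, 46, 53, 44, 34, 124, 225, 234, 233, 232, 233, 231, 228, 228, 227, 227, 227, 227, 222, 189, 177, 177, 176, 177, 179, 180, 171, 187, 227, 236, 233, 234, 232, 229, 226, 227, 228, 229, 229, 222, 195, 182, 179, 180, 179, 181, 181, 170, 155, 187, 229, 235, 235, 232, 229, 229, 229, 229, 228, 226, 217, 188, 184, 180, 179, 179, 178, 184, 206, 229, 232, 232, 230, 231, 229, 226, 201, 162, 134, 105, 89, 89, 90, 91, 92, 87, 88, 86, 82]
t 11.45 at [ 0.5973 -0.0556  0.0612] F [ 0.6998  0.2868 -3.5231] w 0.5366675304206979 44.99864459037781
shift first (old axes)/40mm [ 0.0426 -0.0469  0.4957]  turn/5deg [ 0.0131  0.0208 -0.005 ]  shift after turn (new axes) [ 0.0418 -0.0463  0.4958]
```

```bash
python3 -m creep '[[[0.03,-0.025,0],[0,0,0],0.3],[[0,0,0.1],[0,0,0],0.3],[[0,0,0.1],[0,0,0],0.3],[[0,0,0],[0,0,0],0.3],[[0,0,0],[0,0,0],0.3]]'; python3 pl.py
python3 -m creep '[[[0,0,0.05],[0,0,0],0.3],[[0,0,0.05],[0,0,0],0.3],[[0,0,0],[0,0,0],0.3],[[0,0,0],[0,0,0],0.3]]'; python3 pl.py
```

```text
t: 11.87
ee_pos: [0.5993, -0.0535, 0.0529]
tool_rot: [0.138, 0.619, 0.755, 0.167]
wrist_force: [-0.4, -0.8, -4.7]
gripper_width: 0.543
gripper_force: 45.0
t 11.8667 at [ 0.5993 -0.0535  0.0529] F [-0.3746 -0.8172 -4.7421] w 0.5428375458889808 44.99867141246796
shift first (old axes)/40mm [ 0.001  -0.0122  0.2818]  turn/5deg [0.0028 0.0126 0.0035]  shift after turn (new axes) [ 0.0007 -0.0122  0.2818]
t: 12.2
ee_pos: [0.6009, -0.0531, 0.0491]
tool_rot: [0.138, 0.619, 0.755, 0.167]
wrist_force: [-0.3, -1.1, -3.3]
gripper_width: 0.537
gripper_force: 45.0
t 12.2 at [ 0.6009 -0.0531  0.0491] F [-0.3054 -1.1207 -3.2716] w 0.5373760090488222 44.99883413314819
shift first (old axes)/40mm [-0.001  -0.0114  0.1786]  turn/5deg [0.0017 0.0114 0.0044]  shift after turn (new axes) [-0.0012 -0.0114  0.1786]
```

```bash
python3 -m creep '[[[0,0,0.04],[0,0,0],0.3],[[0,0,0.04],[0,0,0],0.3],[[0,0,0.04],[0,0,0],0.3],[[0,0,0],[0,0,0],0.3],[[0,0,0],[0,0,0],0.3]]'; python3 pl.py
python3 -m creep '[[[0,0,0.02],[0,0,0],0.3],[[0,0,0.02],[0,0,0],0.3],[[0,0,0],[0,0,0],0.3],[[0,0,0],[0,0,0],0.3]]'; python3 pl.py
```

```text
t: 12.62
ee_pos: [0.6028, -0.0526, 0.0442]
tool_rot: [0.137, 0.619, 0.755, 0.167]
wrist_force: [-0.6, 0.2, -4.1]
gripper_width: 0.541
gripper_force: 45.0
t 12.6167 at [ 0.6028 -0.0526  0.0442] F [-0.6117  0.1799 -4.0692] w 0.5409854218808415 44.99881625175476
shift first (old axes)/40mm [-0.0048 -0.0041  0.047 ]  turn/5deg [-0.0046  0.0062  0.0035]  shift after turn (new axes) [-0.0048 -0.0041  0.047 ]
t: 12.95
ee_pos: [0.6035, -0.0525, 0.0429]
tool_rot: [0.137, 0.619, 0.755, 0.167]
wrist_force: [-0.8, 0.6, -4.3]
gripper_width: 0.538
gripper_force: 45.0
t 12.95 at [ 0.6035 -0.0525  0.0429] F [-0.7815  0.6404 -4.3092] w 0.5383135740326668 44.99873399734497
shift first (old axes)/40mm [-0.0047 -0.0056  0.0086]  turn/5deg [-0.0031  0.0071  0.0039]  shift after turn (new axes) [-0.0047 -0.0056  0.0086]
```

Nearly down with no contact yet, so I'll feel for the floor.

```bash
for i in 1 2 3; do python3 -m creep '[[[0,0,0.015],[0,0,0],0.3],[[0,0,0],[0,0,0],0.3],[[0,0,0],[0,0,0],0.3]]' | grep -E "force:|pos"; done
```

```text
ee_pos: [0.6038, -0.0525, 0.0424]
wrist_force: [0.0, -0.1, -4.2]
gripper_force: 45.0
ee_pos: [0.6041, -0.0524, 0.0419]
wrist_force: [-0.7, -0.1, -3.3]
gripper_force: 45.0
ee_pos: [0.6041, -0.0524, 0.0419]
wrist_force: [-5.7, -0.4, 5.4]
gripper_force: 45.0
```

Contact is at the floor height (about 11 N normal), so it is seated. Release and back out.

```bash
python3 -m creep '[[[0,0,0],[0,0,0],0.6],[[0,0,0],[0,0,0],0.7],[[0,0,0],[0,0,0],0.75],[[0,0,0],[0,0,0],0.75],[[0,0,0],[0,0,0],0.75],[[0,0,0],[0,0,0],0.75]]'; python3 -m creep '[[[0,0,-0.3],[0,0,0],0.75],[[0,0,-0.6],[0,0,0],0.75],[[0,0,-0.8],[0,0,0],0.75],[[0,0,-0.8],[0,0,0],0.75],[[0,0,-0.8],[0,0,0],0.75],[[-0.4,0,-0.5],[0,0,0],0.75],[[-0.4,0,-0.3],[0,0,0],0.75],[[0,0,0],[0,0,0],0.75],[[0,0,0],[0,0,0],0.75]]'
python3 - <<'E'
from h import *
c=snap("wrist","wq1")
q=blobs(mask(c,(10,200,120),(28,255,255)),800)[0]
Rt=trayR(11.35);o0=np.array([.6515,-.042,.0485])
o,d=rays(c,q.reshape(-1,2));o=Rt.T@(o-o0);d=d@Rt
g=(o+d*((.028-o[2])/d[:,2])[:,None])*1000;print(cv2.boundingRect(q),cv2.minAreaRect(g[:,:2].astype(np.float32)))
a=cv2.resize(c["pixels"][0:300,100:420],(640,600),interpolation=cv2.INTER_CUBIC)
cv2.imwrite("pics/wq1.png",cv2.cvtColor(a,cv2.COLOR_RGB2BGR))
go([.465,.272,.19],downR(103))
E
```

```text
t: 14.2
ee_pos: [0.6045, -0.0523, 0.0414]
tool_rot: [0.137, 0.619, 0.755, 0.167]
wrist_force: [-0.4, 0.4, 0.3]
gripper_width: 0.75
gripper_force: 0.0
t: 14.95
ee_pos: [0.5427, -0.0988, 0.1901]
tool_rot: [0.138, 0.62, 0.754, 0.167]
wrist_force: [-0.8, 0.8, 0.6]
gripper_width: 0.751
gripper_force: 0.0
(354, 0, 108, 184) ((127.82652282714844, 64.71818542480469), (204.59576416015625, 84.61536407470703), 82.25184631347656)
t 15.0 at [ 0.5423 -0.0975  0.1895] F [ 0.7122  0.7172 -0.1064] w 0.7477551183235815 0.0
shift first (old axes)/40mm [ 9.4368 -0.0739 -0.0524]  turn/5deg [ 4.9932  0.0797 -0.338 ]  shift after turn (new axes) [ 9.4352  0.1946 -0.0124]
```

View pics/wq1.png

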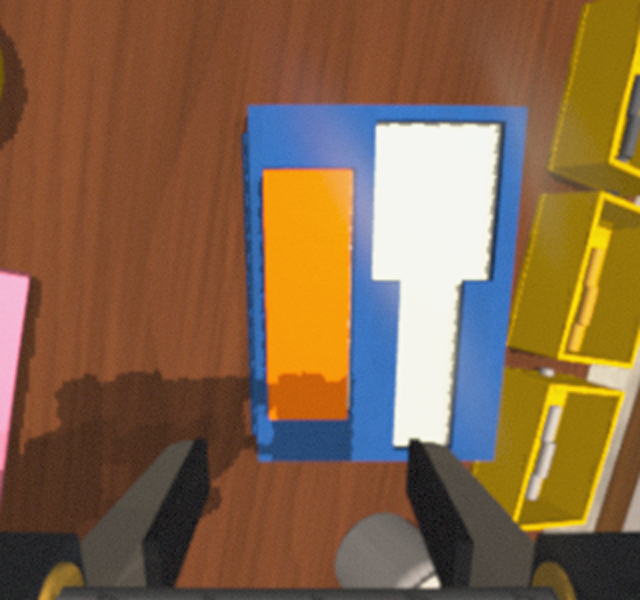

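The stone sits square in its pocket (crop 263–353, 170–420), with its sides parallel to the rim. On to the scraper.

```bash
python3 -m creep '[[[0,0,0],[0.83,0.01,-0.06],0.75],[[0,0,0],[0.83,0.01,-0.06],0.75],[[0,0,0],[0.83,0.01,-0.06],0.75],[[0,0,0],[0.83,0.01,-0.06],0.75],[[0,0,0],[0.83,0.01,-0.06],0.75],[[0,0,0],[0.83,0.01,-0.06],0.75],[[0.5,0.01,0],[0,0,0],0.75],[[0.8,0.02,0],[0,0,0],0.75],[[0.8,0.02,0],[0,0,0],0.75],[[0.8,0.02,0],[0,0,0],0.75],[[0.8,0.02,0],[0,0,0],0.75],[[0.8,0.02,0],[0,0,0],0.75],[[0.8,0.02,0],[0,0,0],0.75],[[0.8,0.02,0],[0,0,0],0.75],[[0.8,0.02,0],[0,0,0],0.75],[[0.8,0.02,0],[0,0,0],0.75],[[0.8,0.02,0],[0,0,0],0.75],[[0.8,0.01,0],[0,0,0],0.75],[[0,0,0],[0,0,0],0.75],[[0,0,0],[0,0,0],0.75]]'
cat > sc.py <<'E'
from h import *
import sys
f=sys.argv[1];c=snap("wrist",f)
q=blobs(mask(c,(0,170,70),(6,255,255))|mask(c,(172,170,70),(179,255,255)),150)
for k in q[:3]:
    P=plane(c,k.reshape(-1,2),.026)[:,:2]*1000;print("red",cv2.boundingRect(k),cv2.contourArea(k),cv2.minAreaRect(P.astype(np.float32)))
m=cv2.inRange(cv2.cvtColor(c["pixels"],cv2.COLOR_RGB2HSV),(0,0,110),(179,60,255));m[230:]=0
for k in blobs(m,150)[:3]:
    P=plane(c,k.reshape(-1,2),.003)[:,:2]*1000;M=cv2.moments(P.astype(np.float32).reshape(-1,1,2))
    print("grey",cv2.boundingRect(k),cv2.contourArea(k),cv2.minAreaRect(P.astype(np.float32)),M["m10"]/M["m00"],M["m01"]/M["m00"])
go([.465,.272,.19],downR(103))
E
python3 sc.py wc1
python3 - <<'E'
from h import *
c=pickle.load(open("wq1.pkl","rb"))
Rt=trayR(11.35);o0=np.array([.6515,-.042,.0485]);C=ideal(c)
e=[edge(c,*[(x/2+100,y/2) for x,y in s],"r") for s in(((263,180),(268,410)),((353,180),(349,410)),((270,170),(345,169)),((275,420),(343,419)))]
L=[X(e[i],e[j]) for i in(0,1) for j in(2,3)]
o,d=rays(C,L);o=Rt.T@(o-o0);d=d@Rt
print((o+d*((.028-o[2])/d[:,2])[:,None])*1000)
E
```

```text
t: 16.67
ee_pos: [0.4641, 0.2703, 0.1883]
tool_rot: [0.001, 0.618, 0.786, -0.001]
wrist_force: [-0.4, -0.6, -0.6]
gripper_width: 0.75
gripper_force: 0.0
red (242, 124, 25, 82) 1758.5 ((460.9995422363281, 283.29986572265625), (29.258352279663086, 103.80799102783203), 12.179197311401367)
grey (227, 51, 59, 74) 3510.0 ((441.14404296875, 375.06982421875), (70.95599365234375, 86.66694641113281), 12.223793029785156) 440.00759778335896 378.70522345669025
grey (419, 139, 51, 48) 987.0 ((707.9515380859375, 349.96826171875), (64.47671508789062, 58.68209457397461), 87.14251708984375) 702.081193307718 347.67337090557766
grey (494, 0, 18, 87) 478.0 ((730.632568359375, 505.0313415527344), (24.22412109375, 103.79227447509766), 25.56394386291504) 735.9630332987347 500.6977944556479
t 16.7167 at [0.4651 0.2683 0.1882] F [ 0.4395  0.4708 -0.4581] w 0.7476754984616685 0.0
shift first (old axes)/40mm [ 0.0896  0.0181 -0.0465]  turn/5deg [0.0046 0.0417 0.0806]  shift after turn (new axes) [ 0.0899  0.0174 -0.0462]
[[-72.6464  75.6455  28.    ]
 [-72.5266 -74.1874  28.    ]
 [-21.7317  76.114   28.    ]
 [-21.8287 -74.1973  28.    ]]
```

The stone's corners in tray coordinates centre on (-47.2, 0.8) mm, within the ±2.5 mm clearance and square. The scraper's origin comes out at (453.3, 319.0) mm from both handle and blade, with its axis at 102.2°.

```bash
python3 - <<'E'
from h import *
go([.4558,.3073,.0155],downR(102.2))
E
```

```text
t 16.7167 at [0.4651 0.2683 0.1882] F [ 0.4395  0.4708 -0.4581] w 0.7476754984616685 0.0
shift first (old axes)/40mm [ 1.0172 -0.0028  4.3126]  turn/5deg [0.0049 0.0417 0.2406]  shift after turn (new axes) [ 1.0013 -0.0221  4.3163]
```

```bash
python3 -m creep '[[[0,0,0],[0,0.04,0.24],0.75],[[0.5,-0.01,0.5],[0,0,0],0.75],[[0.5,-0.01,0.7],[0,0,0],0.75],[[0,0,0.7],[0,0,0],0.75],[[0,0,0.6],[0,0,0],0.75],[[0,0,0],[0,0,0],0.75],[[0,0,0],[0,0,0],0.75]]'
python3 sc.py wc2; python3 - <<'E'
from h import *
a,b=[pickle.load(open(f"wc{i}.pkl","rb")) for i in(1,2)]
r=[]
for c in(a,b):
    k=blobs(mask(c,(0,170,70),(6,255,255))|mask(c,(172,170,70),(179,255,255)),150)[0].reshape(-1,2)
    j=k[:,1]<k[:,1].min()+3;r.append((k[j,0].mean(),k[:,1].min()))
print(r,"handle front top",tri(a,[r[0]],b,[r[1]]))
go([.4558,.3073,.0155],downR(102.2))
E
```

```text
t: 17.3
ee_pos: [0.4575, 0.3046, 0.0883]
tool_rot: [-0.0, 0.63, 0.776, -0.0]
wrist_force: [-0.4, 0.6, -0.0]
gripper_width: 0.75
gripper_force: 0.0
red (237, 168, 32, 105) 3049.0 ((460.783935546875, 284.1227722167969), (28.644203186035156, 105.56657409667969), 12.201241493225098)
grey (212, 70, 80, 97) 6277.5 ((441.1353454589844, 375.10601806640625), (70.90679168701172, 86.52972412109375), 12.526094436645508) 440.23609684456926 378.6317888592023
grey (471, 178, 41, 52) 1680.5 ((706.5181884765625, 340.954833984375), (44.85198211669922, 62.67823028564453), 28.122066497802734) 708.3277000289941 343.6049118809069
t 17.35 at [0.4582 0.3055 0.0896] F [ 0.3179 -0.1614 -0.0342] w 0.7468215428438417 0.0
shift first (old axes)/40mm [-0.8518 -0.0019 -2.5102]  turn/5deg [ 0.0181 -0.0127 -0.2308]  shift after turn (new axes) [-0.8544 -0.0231 -2.5092]
[(np.float64(254.0), np.int32(124)), (np.float64(252.0), np.int32(168))] handle front top [[0.4496 0.3334 0.0154 0.0004]]
t 17.35 at [0.4582 0.3055 0.0896] F [ 0.3179 -0.1614 -0.0342] w 0.7468215428438417 0.0
shift first (old axes)/40mm [ 0.0542 -0.0527  1.8532]  turn/5deg [ 0.018  -0.0128 -0.0708]  shift after turn (new axes) [ 0.0566 -0.0494  1.8533]
```

The two wrist views put the handle's front edge at z = 15 mm, the neck top (14), at the expected spot. Descend and grip.

```bash
python3 -m creep '[[[0.05,-0.05,0.5],[0,0,-0.05],0.75],[[0,0,0.6],[0,0,0],0.75],[[0,0,0.4],[0,0,0],0.75],[[0,0,0.25],[0,0,0],0.75],[[0,0,0.1],[0,0,0],0.75],[[0,0,0],[0,0,0],0.75],[[0,0,0],[0,0,0],0.75]]'
python3 - <<'E'
from h import *
go([.4558,.3073,.0155],downR(102.2))
E
```

```text
t: 17.93
ee_pos: [0.4558, 0.3082, 0.0159]
tool_rot: [0.0, 0.628, 0.778, 0.002]
wrist_force: [0.1, 0.2, 0.0]
gripper_width: 0.752
gripper_force: 0.0
t 17.9333 at [0.4558 0.3082 0.0159] F [0.1152 0.16   0.0438] w 0.7520200443769907 0.0
shift first (old axes)/40mm [-0.0224 -0.0049  0.0104]  turn/5deg [ 0.0293 -0.019  -0.0007]  shift after turn (new axes) [-0.0224 -0.0049  0.0104]
```

```bash
python3 -m creep '[[[0,0,0],[0,0,0],0.15],[[0,0,0],[0,0,0],0.15],[[0,0,0],[0,0,0],0.15],[[0,0,0],[0,0,0],0.15],[[0,0,0],[0,0,0],0.15],[[0,0,0],[0,0,0],0.15],[[0,0,0],[0,0,0],0.15],[[0,0,0],[0,0,0],0.15],[[0,0,0],[0,0,0],0.15],[[0,0,0],[0,0,0],0.15],[[0,0,0],[0,0,0],0.15],[[0,0,0],[0,0,0],0.15]]' 35
```

```text
t: 18.93
ee_pos: [0.4555, 0.3078, 0.0152]
tool_rot: [0.0, 0.628, 0.778, 0.001]
wrist_force: [-0.8, -0.9, 1.5]
gripper_width: 0.303
gripper_force: 35.0
```

```bash
python3 -m creep '[[[0,0,-0.2],[0,0,0],0.15],[[0,0,-0.5],[0,0,0],0.15],[[0,0,-0.7],[0,0,0],0.15],[[0,0,-0.7],[0,0,0],0.15],[[0,0,-0.7],[0,0,0],0.15],[[0,0,-0.7],[0,0,0],0.15],[[0,0,-0.7],[0,0,0],0.15],[[0,0,-0.5],[0,0,0],0.15],[[0,0,0],[0,0,0],0.15],[[0,0,0],[0,0,0],0.15]]'
cat > hand.py <<'E'
from h import *
import sys
from station import telemetry
c=snap("wrist",sys.argv[1]);s=telemetry.sense();print(s["wrist_force"],s["moment"])
m=cv2.inRange(cv2.cvtColor(c["pixels"],cv2.COLOR_RGB2HSV),(0,0,110),(179,60,255));m[230:]=0;m[:,:150]=0;m[:,350:]=0
k=blobs(m,500)[0].reshape(-1,2)
A=np.array(c["world_from_camera"]);M=np.array([[0,.9591,.2831],[1,0,0],[0,.2831,-.9591]])
C=dict(c,world_from_camera=np.vstack([np.c_[M,[.0797,.0003,-.1701]],[0,0,0,1]]))
print(cv2.boundingRect(k))
g=plane(C,k,.0125)*1000
rc=cv2.minAreaRect(g[:,:2].astype(np.float32));print(rc)
f=g[g[:,0]>g[:,0].max()-2.5];print("far edge x",np.median(f[:,0]))
for lo in(85,95,105):
    z=g[(g[:,0]>lo-4)&(g[:,0]<lo+4)];print(lo,"y",z[z[:,1]<0][:,1].mean(),z[z[:,1]>0][:,1].mean())
q=blobs(mask(c,(0,170,70),(6,255,255))|mask(c,(172,170,70),(179,255,255)),150)[0].reshape(-1,2)
g=plane(C,q,-.0125)*1000;print("handle",cv2.boundingRect(q),cv2.minAreaRect(g[:,:2].astype(np.float32)))
E
python3 hand.py wh2
python3 - <<'E'
from h import *
o=np.array([.6515,-.042,.0485]);Rt=trayR(11.35)
go(o+Rt@[.0315,-.012,.09],toolR(Rt))
E
```

```text
t: 19.77
ee_pos: [0.4552, 0.3074, 0.2037]
tool_rot: [0.001, 0.628, 0.778, 0.001]
wrist_force: [-0.5, 0.4, -2.0]
gripper_width: 0.299
gripper_force: 35.0
[-0.8759 -0.4395 -0.9075] [-0.0338 -0.0928  0.0467]
(198, 60, 111, 133)
((68.38352966308594, 0.46796417236328125), (86.58587646484375, 70.86589813232422), 1.1384455319785047e-05)
far edge x 111.54436409776189
85 y -34.493623418961114 35.166416586451994
95 y -34.65214609219941 35.12491285292994
105 y -34.78945627527635 34.971052303327276
handle (231, 194, 45, 100) ((-4.790311813354492, 0.17342472076416016), (28.00907325744629, 72.20020294189453), 89.82371520996094)
t 19.8167 at [0.4547 0.3068 0.2024] F [-0.8759 -0.4395 -0.9075] w 0.29960599628211565 34.99899923801422
shift first (old axes)/40mm [-9.8583  2.7245  1.4787]  turn/5deg [-4.9917 -0.037   0.1671]  shift after turn (new axes) [-9.8169  1.9782  2.5518]
```

```bash
python3 -m creep '[[[0,0,0],[-0.83,0,0.03],0.15],[[0,0,0],[-0.83,0,0.03],0.15],[[0,0,0],[-0.83,0,0.03],0.15],[[0,0,0],[-0.83,0,0.03],0.15],[[0,0,0],[-0.83,0,0.03],0.15],[[0,0,0],[-0.83,0,0.03],0.15],[[-0.5,0.15,0],[0,0,0],0.15],[[-0.8,0.15,0],[0,0,0],0.15],[[-0.8,0.15,0],[0,0,0],0.15],[[-0.8,0.15,0],[0,0,0],0.15],[[-0.8,0.15,0],[0,0,0],0.15],[[-0.8,0.15,0],[0,0,0],0.15],[[-0.8,0.15,0],[0,0,0],0.15],[[-0.8,0.15,0],[0,0,0],0.15],[[-0.8,0.15,0],[0,0,0],0.15],[[-0.8,0.15,0],[0,0,0],0.15],[[-0.8,0.15,0],[0,0,0],0.15],[[-0.8,0.15,0],[0,0,0],0.15],[[-0.5,0.15,0],[0,0,0],0.15],[[0,0,0],[0,0,0],0.15]]'
cat > pl2.py <<'E'
from h import *
o=np.array([.6515,-.042,.0485]);Rt=trayR(11.35);p=o+Rt@[.0315-.0003,-.0115,.0155]
go(p,toolR(Rt))
E
python3 pl2.py; cat >> tray.py <<'E'
o0=np.array([.6515,-.042,.0485]);Rt=trayR(11.35)
for n in ["pl pt","pr pt","pl pb","pr pb","wl wt","wr wt","nl nb","nr nb","rr rt","rr rb"]:
    a,b=n.split();P=tri(v,[X(E1[a],E1[b])],w,[X(E2[a],E2[b])])[0][:3];print(n,(Rt.T@(P-o0))*1000)
E
python3 tray.py | tail -10
```

```text
t: 21.48
ee_pos: [0.6019, -0.0691, 0.2323]
tool_rot: [0.134, 0.623, 0.752, 0.168]
wrist_force: [0.8, 0.3, -1.6]
gripper_width: 0.301
gripper_force: 35.0
t 21.4833 at [ 0.6019 -0.0691  0.2323] F [ 0.8213  0.2515 -1.6455] w 0.30131255905648946 34.998600482940674
shift first (old axes)/40mm [0.1208 0.0701 4.3464]  turn/5deg [-0.0282 -0.0331 -0.1219]  shift after turn (new axes) [0.1326 0.0608 4.3462]
pl pt [-73.3872  76.8583   1.1249]
pr pt [-19.3728  77.3073  -3.7955]
pl pb [-73.4416 -77.5576  -0.3246]
pr pb [-19.1382 -77.8246  -1.0479]
wl wt [ -6.1772 103.6216   4.325 ]
wr wt [ 69.4232 103.8637  -3.5738]
nl nb [ 10.9908 -99.2592  10.6709]
nr nb [  51.5585 -105.1623   -1.6264]
rr rt [ 81.6186 112.282    9.5433]
rr rb [  81.8637 -112.1715    9.6093]
```

The tray edges agree with the given sizes (wide end x -6.2..69.4, rim ±112). Descend.

```bash
python3 -m creep '[[[0.12,0.07,0.2],[-0.03,-0.03,-0.12],0.15],[[0,0,0.6],[0,0,0],0.15],[[0,0,0.8],[0,0,0],0.15],[[0,0,0.8],[0,0,0],0.15],[[0,0,0.7],[0,0,0],0.15],[[0,0,0.4],[0,0,0],0.15],[[0,0,0.2],[0,0,0],0.15],[[0,0,0],[0,0,0],0.15],[[0,0,0],[0,0,0],0.15],[[0,0,0],[0,0,0],0.15]]'; python3 pl2.py
python3 - <<'E'
from h import *
c=snap("wrist","wp2")
a=cv2.resize(c["pixels"][0:300,130:380],(500,600),interpolation=cv2.INTER_CUBIC)
cv2.imwrite("pics/wp2.png",cv2.cvtColor(a,cv2.COLOR_RGB2BGR))
E
```

```text
t: 22.32
ee_pos: [0.6645, -0.0451, 0.1023]
tool_rot: [0.138, 0.615, 0.758, 0.168]
wrist_force: [-0.5, 1.1, -1.2]
gripper_width: 0.297
gripper_force: 35.0
t 22.3167 at [ 0.6645 -0.0451  0.1023] F [-0.4581  1.1048 -1.2253] w 0.2967512091016946 34.999226331710815
shift first (old axes)/40mm [-0.1483 -0.0682  0.7032]  turn/5deg [ 0.0348 -0.0148  0.0997]  shift after turn (new axes) [-0.1479 -0.0648  0.7036]
```

```bash
python3 -m creep '[[[-0.15,-0.065,0],[0.02,0,0.1],0.15],[[0,0,0.15],[0,0,0],0.15],[[0,0,0.15],[0,0,0],0.15],[[0,0,0],[0,0,0],0.15],[[0,0,0],[0,0,0],0.15],[[0,0,0],[0,0,0],0.15],[[0,0,0],[0,0,0],0.15]]'; python3 pl2.py
python3 - <<'E'
from h import *
c=snap("wrist","wp3")
a=cv2.resize(c["pixels"][0:300,130:380],(500,600),interpolation=cv2.INTER_CUBIC)
cv2.imwrite("pics/wp3.png",cv2.cvtColor(a,cv2.COLOR_RGB2BGR))
E
python3 pl2.py
```

```text
t: 22.95
ee_pos: [0.6686, -0.0503, 0.0897]
tool_rot: [0.137, 0.618, 0.755, 0.168]
wrist_force: [0.3, -0.6, -0.9]
gripper_width: 0.302
gripper_force: 35.0
t 22.95 at [ 0.6686 -0.0503  0.0897] F [ 0.257  -0.5998 -0.944 ] w 0.30221283749105865 34.999127984046936
shift first (old axes)/40mm [0.0002 0.0025 0.3863]  turn/5deg [ 0.0088 -0.0175  0.0006]  shift after turn (new axes) [0.0008 0.0028 0.3863]
t 23.0 at [ 0.6686 -0.0504  0.0897] F [-0.2341 -1.2605 -1.8989] w 0.29783928870475207 34.99913513660431
shift first (old axes)/40mm [0.0025 0.0026 0.3874]  turn/5deg [ 0.0093 -0.0162  0.0001]  shift after turn (new axes) [0.003  0.0029 0.3874]
```

```bash
python3 -m creep '[[[0,0,0.06],[0,0,0],0.15],[[0,0,0.06],[0,0,0],0.15],[[0,0,0.06],[0,0,0],0.15],[[0,0,0],[0,0,0],0.15],[[0,0,0],[0,0,0],0.15],[[0,0,0],[0,0,0],0.15]]'; python3 pl2.py
```

```text
t: 23.5
ee_pos: [0.6715, -0.05, 0.083]
tool_rot: [0.137, 0.619, 0.755, 0.168]
wrist_force: [-0.4, 1.1, -1.5]
gripper_width: 0.305
gripper_force: 35.0
t 23.5 at [ 0.6715 -0.05    0.083 ] F [-0.4091  1.0621 -1.4862] w 0.305199656918267 34.99919593334198
shift first (old axes)/40mm [0.0061 0.0074 0.2036]  turn/5deg [ 0.0057 -0.0156 -0.0025]  shift after turn (new axes) [0.0064 0.0075 0.2035]
```

```bash
python3 -m creep '[[[0,0,0.05],[0,0,0],0.15],[[0,0,0.05],[0,0,0],0.15],[[0,0,0.04],[0,0,0],0.15],[[0,0,0],[0,0,0],0.15],[[0,0,0],[0,0,0],0.15],[[0,0,0],[0,0,0],0.15]]'; python3 pl2.py
```

```text
t: 24.0
ee_pos: [0.6738, -0.0495, 0.078]
tool_rot: [0.137, 0.619, 0.755, 0.168]
wrist_force: [0.5, 0.6, -1.2]
gripper_width: 0.3
gripper_force: 35.0
t 24.0 at [ 0.6738 -0.0495  0.078 ] F [ 0.4816  0.6188 -1.2419] w 0.30017085407168737 34.99911367893219
shift first (old axes)/40mm [0.0071 0.0063 0.0647]  turn/5deg [ 0.0069 -0.015  -0.0027]  shift after turn (new axes) [0.0072 0.0063 0.0647]
```

2.6 mm to go, no contact. Feel for the floor.

```bash
python3 -m creep '[[[0,0,0.03],[0,0,0],0.15],[[0,0,0.02],[0,0,0],0.15],[[0,0,0],[0,0,0],0.15],[[0,0,0],[0,0,0],0.15]]' | grep -E "force:|pos"; for i in 1 2 3; do python3 -m creep '[[[0,0,0.015],[0,0,0],0.15],[[0,0,0],[0,0,0],0.15],[[0,0,0],[0,0,0],0.15]]' | grep -E "force:|pos"; done
```

```text
ee_pos: [0.6746, -0.0494, 0.0761]
wrist_force: [-0.6, -0.2, -1.1]
gripper_force: 35.0
ee_pos: [0.6749, -0.0494, 0.0756]
wrist_force: [0.1, 0.7, -1.8]
gripper_force: 35.0
ee_pos: [0.6751, -0.0493, 0.0751]
wrist_force: [-0.5, -0.4, -2.1]
gripper_force: 35.0
ee_pos: [0.6754, -0.0493, 0.0747]
wrist_force: [-1.8, 0.4, 0.6]
gripper_force: 35.0
```

```bash
python3 -m creep '[[[0,0,0.015],[0,0,0],0.15],[[0,0,0],[0,0,0],0.15],[[0,0,0],[0,0,0],0.15]]' | grep -E "force:|pos"; python3 pl2.py
```

```text
ee_pos: [0.6754, -0.0493, 0.0746]
wrist_force: [-6.9, -1.0, 7.9]
gripper_force: 35.0
t 25.3333 at [ 0.6754 -0.0493  0.0746] F [-6.8835 -1.0217  7.8734] w 0.30009807533188704 35.0025737285614
shift first (old axes)/40mm [ 0.0091  0.0055 -0.0276]  turn/5deg [ 0.0059 -0.005   0.0003]  shift after turn (new axes) [ 0.0091  0.0054 -0.0276]
```

Floor reached at the same offset as with the stone. Open only to 0.45, to stay clear of the stone, and withdraw.

```bash
python3 -m creep '[[[0,0,0],[0,0,0],0.36],[[0,0,0],[0,0,0],0.42],[[0,0,0],[0,0,0],0.45],[[0,0,0],[0,0,0],0.45],[[0,0,0],[0,0,0],0.45],[[0,0,0],[0,0,0],0.45]]'; python3 -m creep '[[[0,0,-0.3],[0,0,0],0.45],[[0,0,-0.6],[0,0,0],0.45],[[0,0,-0.8],[0,0,0],0.45],[[0,0,-0.8],[0,0,0],0.45],[[0,0,-0.8],[0,0,0],0.45],[[-0.4,-0.3,-0.5],[0,0,0],0.45],[[-0.4,-0.3,-0.3],[0,0,0],0.45],[[-0.4,-0.3,-0.3],[0,0,0],0.45],[[0,0,0],[0,0,0],0.45],[[0,0,0],[0,0,0],0.45]]'
python3 - <<'E'
from h import *
c=snap("wrist","wz")
a=cv2.resize(c["pixels"][0:300,100:420],(640,600),interpolation=cv2.INTER_CUBIC)
cv2.imwrite("pics/wz.png",cv2.cvtColor(a,cv2.COLOR_RGB2BGR))
E
```

```text
t: 25.83
ee_pos: [0.6757, -0.0492, 0.0739]
tool_rot: [0.137, 0.619, 0.755, 0.168]
wrist_force: [0.1, -0.2, -0.2]
gripper_width: 0.448
gripper_force: 0.0
t: 26.67
ee_pos: [0.5798, -0.1196, 0.2182]
tool_rot: [0.137, 0.62, 0.754, 0.168]
wrist_force: [0.2, -0.3, -0.3]
gripper_width: 0.45
gripper_force: 0.0
```

View pics/wz.png

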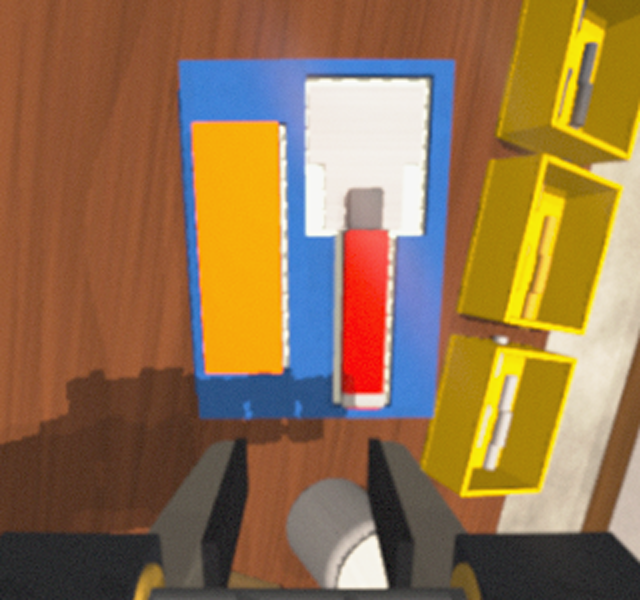

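The stone (192–282, 122–375) is square in its pocket. The scraper lies in the T, blade in the wide end (305–430, 80–235) and handle at (343–388, 230–408). The gripper is clear of both.

```bash
python3 -c "
from station import ticket
print(ticket.hand_in())"
```

```text
the job is handed in; nothing more can be done
None
```

I've handed the job in at about 27 s: the stone is seated square in its pocket, the scraper lies in the T-slot with its blade in the wide end, and I moved nothing else on the bench.

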